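Tidy the colour-marked palm gouges into the class tool tray

TASK

The carving class is over: lay each of the four palm tools with a red, blue, yellow or green handle end into the tool tray, in the lane with the floor of its own colour, flat on the lane floor with the butt between the two cheeks and the shank in the blade rest, cutting edges all to the blade-rest end. Lay them down, do not drop them. The two look-alikes, one with a black end and one plain dark brown, are a carver's own: leave them lying where they are.

Things in the scene. Friction and masses are not known exactly. Their poses are not given: they have to be found in the camera images.
- gouge_red_grip (a point): Class palm carving tool: brown wooden handle, rear half painted red; deep U-shaped gouge blade. Point: on the handle's axis, about at the centre of mass. x to the cutting edge, z up. All six palm tools alike in size: 132 mm long, lying flat; eight-sided handle 26 mm across flats, 72 mm long; point 13 mm above the underside, 48 mm from butt, 84 mm from edge.
- gouge_blue_grip (a point): Class palm carving tool: brown wooden handle, rear half painted blue; V-shaped blade. Point: on the handle's axis, about at the centre of mass. x to the cutting edge, z up. Handle straight from 44 mm behind the point to 14 mm ahead.
- gouge_yellow_grip (a point): Class palm carving tool: brown wooden handle, rear half painted yellow; flat straight chisel blade. Point: on the handle's axis, about at the centre of mass. x to the cutting edge, z up. 50 to 85 g.
- gouge_green_grip (a point): Class palm carving tool: brown wooden handle, rear half painted green; flat skew (slanted) chisel blade. Point: on the handle's axis, about at the centre of mass. x to the cutting edge, z up. Steel shank 6 mm thick, blade up to 14 mm wide, at axis height clear of the bench.
- own_black_grip (a point): A carver's own palm tool: same brown handle but black rear half, U-shaped blade. Not of the class set, stays where it lies. Size, point and axes as the class tools.
- own_plain_grip (a point): A carver's own palm tool: plain dark-brown handle with no colour mark, flat chisel blade. Not of the class set, stays where it lies. Size, point and axes as the class tools.
- lane_red_mid (a point): Tool tray lane with red floor. Point: middle of the lane floor; x along the lane to the cutting-edge end, z up. All lanes alike: 156 mm long, fixed, floor 11 mm above the bench. A tool centred in its lane has its point 18 mm behind this one (towards -x) and 13 mm above, the handle on the floor.
- lane_blue_mid (a point): Tool tray lane with blue floor. Point: middle of the lane floor; x along the lane to the cutting-edge end, z up. In every lane two wooden cheeks beside the butt: 66 to 42 mm behind the point, 44 mm apart inside, 14 mm high above the floor.
- lane_yellow_mid (a point): Tool tray lane with yellow floor. Point: middle of the lane floor; x along the lane to the cutting-edge end, z up. In every lane a blade rest for the shank: 20 to 28 mm ahead of the point, a sill 7 mm high (just under the shank) between two posts 26 mm apart inside, 16 mm high. Between cheeks and rest nothing stands.
- lane_green_mid (a point): Tool tray lane with green floor. Point: middle of the lane floor; x along the lane to the cutting-edge end, z up. Lanes lie side by side, 70 mm apart, in any order of colours. Tray walls above the lane floor: at the lane ends 13 mm high, beside the outer lanes 5 mm high, 42 mm from their middle.

How it is judged:
By the outcome, as a careful person would: the job done as asked, in the order asked, and still so for the second after the job is handed in, with the robot touching nothing.
It also fails if it takes over 106 s, if anything falls off the work surface, if the arm or the gripper's body presses on something with over 40 N, if the wrist force passes 120 N, or if a joint passes its speed limit or range.

ROBOT

A 6-joint arm with a two-finger parallel gripper is mounted at the origin on the work surface. World frame = base frame: x ahead of the robot, y to its left, z up, the work surface at z = 0. Lengths are in m, angles in rad, forces in N, time in s.
With the tool pointing down it reaches from about 0.35 to 0.775 m from the base axis. Payload 7.3 kg.
Tool frame: the origin (TCP) lies at the very end of the fingers, on their centre line; the grasp point (between the pads) lies 19 mm behind it; z points along the fingers, y is the direction in which the jaws open and shut (so a half turn about z gives the same grasp; the last joint's range is limited). The gripper opens to 92 mm and grips with 3 to 60 N. Pads are 19 mm wide; open, the fingers measure 130 mm over their backs; the gripper's body (75 mm by 190 mm) begins 47 mm behind the grasp point.
Start: joints at [0.989, 0.342, 1.524, -0, 1.275, -0.146], TCP at [0.222, 0.476, 0.227] pointing down, gripper open.
Joint ranges: [-2.53, 2.53], [-0.77, 2.02], [0.04, 2.7], [-1, 4.14], [0.28, 2.66], [-3.11, 3.11]. Speed limits (rad/s): [2.57, 2.57, 3.14, 3.14, 3.14, 3.14].

INTERFACE

Orientations are given as [roll, pitch, yaw] about the fixed x, y, z axes, in that order (R = Rz(yaw) Ry(pitch) Rx(roll)).
In Python, from cell import robot gives the robot as it stands.
- The arm moves only by the tool apply_moves, never from a script. Its argument "plan" is a list of rows, each an object of numbers: "tx", "ty", "tz": the shift along the tool's x, y, z in m; "yaw": the turn about the tool's z in rad; "grip": the opening, from -1 (shut) to 1 (fully open), so that 0 is half open. In form: [{"tx": .., "ty": .., "tz": .., "yaw": .., "grip": ..}, ...]. A call has 1 to 8 rows; each row is the pose to reach, as a shift and turn from the pose commanded when the call began, along the tool's axes at that moment; what a row does not reach only later rows make up. A row lasts 1/8 s, in which the tool goes at most 62.5 mm and 10.7 degrees, less where a joint would pass 70% of its speed; a pose out of reach is approached as far as the arm can. A call with a gripper value outside its range is refused whole. The fingers move at their own pace and stop on an object; "force" is the grip in N (left out, the last holds). Time passes only in rows, so rows that repeat a pose let the fingers close. It gives the time, the measured TCP pose, the force and the opening at its end, in the units of the state.
- robot.observe(): the state, without advancing time (a new reading comes with each control period).
- robot.read_camera(name): name is "side" or "top"; returns (picture, depth): 400x640x3 uint8, red, green, blue; 400x640 float32, m along the optical axis (not along the pixel's ray), 0 where there is no reading.
- robot.get_calibration(name): a dict with "camera_matrix" (3x3 intrinsics, pixels), "k1" (the pictures are not rectified: a ray, as slopes to the right and down, at radius r is drawn at 1 + k1 r^2 times it, then the intrinsics apply), "R" (3x3) and "t" (3): a world point X has camera coordinates R X + t. Camera axes: x right, y down, z forward; pixel columns grow to the right and rows downward; lengths in m; the calibration is good to about 2 mm. A picture is of the moment at which its call begins. get_calibration takes no time and is no camera call.
- robot.hand_in(): hands the job in, once; it reports no verdict.
Trained networks look in the newest picture that a camera, given by its name, has taken for a name from the list of things; names that differ only in an ending like _2 or _b are one class to them, and where a whole thing is asked for, a point or a joint stands for the part that bears it (a point fixed in the world has none). Each returns a list of dicts, best first, with "confidence" (0 to 1); they miss things now and then, are a little off and sometimes report something else, mostly with a low value. They report only what shows in the picture. A call takes as long as a camera call.
- robot.outline_of(label, camera): "region" (400x640 bool, what is visible of it) and "pixel" ([row, column] in pixels, amid what is visible of it).
- robot.tip_of(label, camera): "pixel" ([row, column] in pixels: a listed point, or the origin of a listed thing).
The state is a dict: "time": time; "qpos": joint angles; "qvel": joint speeds; "joint_efforts": joint torques, N m; "tool_pos": TCP position; "tool_rot": TCP orientation; "contact_force": force on the tool from outside, world axes, zero at the start; "torque": the same for the moment, N m; "opening": finger opening in m.
Only numpy, scipy, OpenCV 4.12 (cv2) and the standard library are available. Lean on these libraries where they do the work, as an engineer would, in place of code of your own. Each camera call takes 0.05 s, during which the arm holds its last target.

## Working session

There is one attempt and no reset: what is moved stays moved. The work goes in short steps, Python scripts to look and compute and a tool call to move; the robot and the scene stay as the last step left them, time stands still between calls to the robot, and variables do not carry over. Pictures are saved under pics/ and viewed, and the job is handed in when it is done.

Besides the shell and the picture viewer there is one more tool, called after "Emit:" as name(argument=value, ...), one argument or row to a line, values as JSON. apply_moves: Moves the arm, as the interface text tells. Its arguments: {"type":"object","properties":{"plan":{"type":"array","items":{"type":"object","properties":{"tx":{"type":"number"},"ty":{"type":"number"},"tz":{"type":"number"},"yaw":{"type":"number"},"grip":{"type":"number"}}}},"force":{"type":"number"}},"required":["plan"]}

```bash
mkdir -p pics; ls; python3 - <<'E'
from cell import robot
import cv2,numpy as np
print(robot.observe())
for n in ("top","side"):
    p,d=robot.read_camera(n); cv2.imwrite(f"pics/{n}0.png",p[:,:,::-1]); np.savez(f"pics/{n}0.npz",p=p,d=d)
    print(n,robot.get_calibration(n))
E
```

```text
pics
{'time': 0.0, 'qpos': array([ 9.89005425e-01,  3.42722992e-01,  1.52502352e+00,  1.42905508e-06,
        1.27538764e+00, -1.45985404e-01]), 'qvel': array([ 0.00031203,  0.00205612, -0.00024425, -0.00165855,  0.0010689 ,
        0.00066813]), 'joint_efforts': array([-9.63069488e-05, -4.31255150e+01, -2.44218725e+01,  7.16517703e-02,
        5.61318209e-02, -2.21439227e-04]), 'tool_pos': array([0.22137026, 0.47559746, 0.22604255]), 'tool_rot': array([-3.14006775e+00, -2.25589831e-04,  2.70578657e+00]), 'contact_force': array([-0.13881166, -0.21301671,  0.78869533]), 'torque': array([-0.043485  , -0.01251584,  0.01943827]), 'opening': 0.09187699818083701}
top {'camera_matrix': array([[361.36000646,   0.        , 316.44563377],
       [  0.        , 361.36000646, 199.44571711],
       [  0.        ,   0.        ,   1.        ]]), 'k1': -0.052920471054373364, 'R': array([[-0.01886731, -0.99958066, -0.02196674],
       [-0.99145627,  0.02154113, -0.12864852],
       [ 0.12906776,  0.01935181, -0.99144693]]), 't': array([-0.04370818,  0.56724519,  0.71929666])}
side {'camera_matrix': array([[410.77535892,   0.        , 321.98935325],
       [  0.        , 410.77535892, 199.18653346],
       [  0.        ,   0.        ,   1.        ]]), 'k1': -0.062213748151101665, 'R': array([[ 0.94044487, -0.3398372 ,  0.00860965],
       [-0.20099341, -0.57628572, -0.79214671],
       [ 0.27416254,  0.74323983, -0.61026999]]), 't': array([-0.54580707,  0.11816226,  0.81836647])}
```

View pics/top0.png

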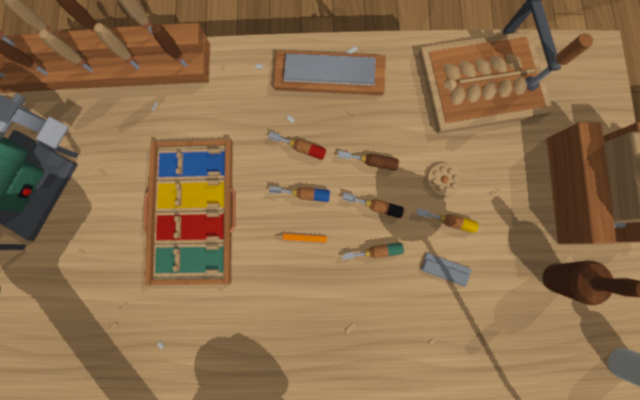

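View pics/side0.png

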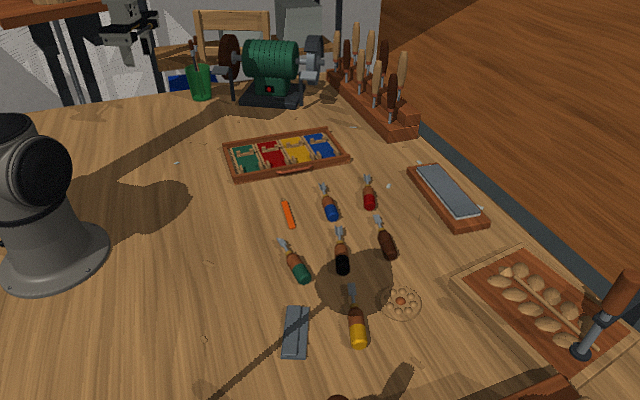

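The top view shows the tray at left (columns 150-232), lanes from top blue, yellow, red and green, blade rests to the left (+y). The red tool is at (148,312), blue (194,315), yellow (222,460), green (250,388), with the black and plain tools between them.

```bash
cat > h.py <<'E'
from cell import robot
import numpy as np,cv2
def dist(k): return np.array([k,0,0,0,0.])
def proj(n,X):
    c=robot.get_calibration(n); X=np.atleast_2d(X)
    Y=X@c['R'].T+c['t']; s=Y[:,:2]/Y[:,2:]; r2=(s**2).sum(1,keepdims=True)
    s=s*(1+c['k1']*r2); K=c['camera_matrix']; return np.c_[s[:,0]*K[0,0]+K[0,2],s[:,1]*K[1,1]+K[1,2]]
def rays(n,uv):
    c=robot.get_calibration(n)
    s=cv2.undistortPoints(np.asarray(uv,float).reshape(-1,1,2),c['camera_matrix'],dist(c['k1'])).reshape(-1,2)
    return np.c_[s,np.ones(len(s))],c
def atz(n,uv,z):
    d,c=rays(n,uv); D=d@c['R']; o=-c['R'].T@c['t']; z=np.broadcast_to(z,len(D))
    return o+D*((z-o[2])/D[:,2])[:,None]
def atd(n,uv,dep):
    d,c=rays(n,uv); return (d*np.asarray(dep)[:,None]-c['t'])@c['R']
E
cat > m.py <<'E'
from h import *
out={}
im={}
for n in("top","side"):
    p,d=robot.read_camera(n); im[n]=d
for nm in ["gouge_red_grip","gouge_blue_grip","gouge_yellow_grip","gouge_green_grip","own_black_grip","own_plain_grip","lane_red_mid","lane_blue_mid","lane_yellow_mid","lane_green_mid"]:
    for n in("top","side"):
        z=.013 if 'grip' in nm else .011
        t=robot.tip_of(nm,n)[:2]
        for q in t: 
            print(nm,n,'tip',np.round(q['pixel'],1),round(q['confidence'],2),np.round(atz(n,[q['pixel'][::-1]],z)[0],4))
        if 'grip' in nm:
            o=robot.outline_of(nm,n)[:1]
            for q in o:
                r,c=np.nonzero(q['region']); P=atz(n,np.c_[c,r],.015 )
                dd=im[n][r,c]; Q=atd(n,np.c_[c,r],dd)
                m=Q.mean(0); w,v=np.linalg.eigh(np.cov(P[:,:2].T)); a=v[:,1]; a=a*np.sign(a[1])
                s=(P[:,:2]-P[:,:2].mean(0))@a
                print('   out',round(q['confidence'],2),len(r),'mean',np.round(P.mean(0),4),'ang',round(float(np.degrees(np.arctan2(a[1],a[0]))),1),'ext',np.round([s.min(),s.max()],3),'zmax',np.round(np.percentile(Q[:,2],[5,50,95]),4),'butt',np.round(P.mean(0)[:2]+a*s.min(),4))
E
python3 m.py
```

```text
gouge_red_grip top tip [145.  302.2] 0.8 [ 0.6909 -0.0257  0.013 ]
gouge_red_grip side tip [193.9 368.2] 0.7 [ 0.6861 -0.0303  0.013 ]
   out 0.7 336 mean [ 0.6829 -0.034   0.015 ] ang 68.1 ext [-0.059  0.082] zmax [0.0046 0.02   0.0259] butt [ 0.6608 -0.0887]
gouge_blue_grip top tip [192.2 308.2] 0.71 [ 0.5854 -0.0372  0.013 ]
   out 0.94 569 mean [ 0.5838 -0.0282  0.015 ] ang 81.6 ext [-0.053  0.077] zmax [0.0015 0.0221 0.0275] butt [ 0.576  -0.0806]
gouge_blue_grip side tip [204.  330.2] 0.66 [ 0.587  -0.0368  0.013 ]
   out 0.81 354 mean [ 0.5795 -0.0441  0.015 ] ang 80.7 ext [-0.054  0.083] zmax [0.0049 0.0202 0.0258] butt [ 0.5709 -0.097 ]
gouge_yellow_grip top tip [224.4 451.1] 0.72 [ 0.5093 -0.3412  0.013 ]
   out 0.7 533 mean [ 0.5156 -0.345   0.015 ] ang 73.0 ext [-0.054  0.08 ] zmax [0.0137 0.0228 0.0272] butt [ 0.4998 -0.3967]
gouge_yellow_grip side tip [320.4 355.1] 0.63 [ 0.514  -0.3486  0.013 ]
   out 0.72 805 mean [ 0.5136 -0.3506  0.015 ] ang 73.0 ext [-0.054  0.086] zmax [0.0099 0.0214 0.0262] butt [ 0.4977 -0.4023]
   out 0.69 534 mean [ 0.4571 -0.1899  0.015 ] ang
[... 958 characters left out ...]
ean [ 0.6495 -0.19    0.015 ] ang 77.7 ext [-0.055  0.083] zmax [0.0108 0.0203 0.0256] butt [ 0.6377 -0.2439]
lane_red_mid top tip [227.5 186.5] 0.75 [0.5142 0.2287 0.011 ]
lane_red_mid top tip [159.  372.4] 0.7 [ 0.6561 -0.1789  0.011 ]
lane_blue_mid top tip [164.3 188.4] 0.74 [0.6545 0.2284 0.011 ]
lane_blue_mid side tip [145.4 321.1] 0.76 [0.6585 0.2238 0.011 ]
lane_yellow_mid top tip [194.5 190.6] 0.64 [0.5865 0.2214 0.011 ]
lane_yellow_mid side tip [152.1 295.5] 0.69 [0.5796 0.2125 0.011 ]
lane_yellow_mid side tip [251.7 340.7] 0.31 [ 0.553  -0.1862  0.011 ]
lane_green_mid top tip [261.1 188.5] 0.68 [0.442  0.2226 0.011 ]
lane_green_mid side tip [158.  246.1] 0.71 [0.4451 0.227  0.011 ]
```

```bash
cat > fit.py <<'E'
from h import *
import sys
Z=np.load('pics/top0.npz'); p,d=Z['p'],Z['d']
cv2.imwrite('pics/tray.png',cv2.resize(p[130:295,140:245,::-1],None,fx=5,fy=3.6*5/3.6 if 0 else 3.6,interpolation=2)) 
cv2.imwrite('pics/tools.png',cv2.resize(p[125:275,260:490,::-1],None,fx=3.4,fy=3.4,interpolation=2))
hsv=cv2.cvtColor(p,cv2.COLOR_RGB2HSV); H,S,V=[hsv[...,i].astype(int) for i in range(3)]
rr,cc=np.mgrid[:400,:640]
cm={'red':((H<4)|(H>175))&(S>190),'yellow':(H>20)&(H<32)&(S>200),'green':(H>70)&(H<95)&(S>120),'blue':(H>100)&(H<125)&(S>140)}
for k,m in cm.items():
    L=m&(rr>140)&(rr<280)&(cc>150)&(cc<232)
    P=atz('top',np.c_[cc[L],rr[L]],.011)[:,:2]
    (c,wh,ang)=cv2.minAreaRect(P.astype(np.float32)*1000)
    print('lane',k,L.sum(),np.round(np.array(c)/1000,4),np.round(wh,1),round(ang,1),'med',np.round(np.median(P,0),4))
    Q=atd('top',np.c_[cc[L],rr[L]],d[L]); print('   depth z',np.round(np.percentile(Q[:,2],[10,50,90]),4), np.round(Q.mean(0),4))
# tools via depth
P=atd('top',np.c_[cc.ravel(),rr.ravel()],d.ravel())
for k,g in dict(red=(.686,-.03),blue=(.587,-.037),yellow=(.512,-.345),green=(.457,-.185)).items():
    g=np.array(g)
    near=(np.abs(P[:,:2]-g).max(1)<.09)
    bench=np.median(P[near,2])
    a=None;c=g
    col=cm[k].ravel()&near
    m=near&(np.linalg.norm(P[:,:2]-g,axis=1)<.058)&(P[:,2]-bench>.014)&(P[:,2]<.05)
    for it in range(4):
        X=P[m,:2]; c=X.mean(0); w,v=np.linalg.eigh(np.cov(X.T)); a=v[:,1]*np.sign(v[1,1])
        nrm=np.array([-a[1],a[0]]); lat=(P[:,:2]-c)@nrm; m=near&(np.abs(lat)<.016)&(P[:,2]-bench>.014)&(np.linalg.norm(P[:,:2]-g,axis=1)<.07)
    s=(P[m,:2]-c)@a
    X=P[m]
    sc=(P[col,:2]-c)@a
    print(k,'bench',round(bench,4),'n',m.sum(),'c',np.round(c,4),'ang',round(float(np.degrees(np.arctan2(a[1],a[0]))),1),'ext',np.round([s.min(),s.max()],3),'color',np.round([sc.min(),sc.max()],3),'top',np.round(np.percentile(X[:,2],[50,95]),4),'pt est',np.round(c+a*(sc.min()+.048),4))
E
python3 fit.py
```

```text
lane red 1243 [0.5158 0.2225] [ 50.  144.4] 0.3 med [0.516  0.2166]
   depth z [0.0103 0.0121 0.0137] [0.5157 0.2202 0.0133]
lane yellow 1375 [0.5855 0.2218] [149.3  53.3] 88.8 med [0.5861 0.2187]
   depth z [0.0103 0.0121 0.0137] [0.5853 0.2208 0.0138]
lane green 2 [0.43   0.1809] [6.8 0. ] 107.4 med [0.43   0.1809]
   depth z [0.0135 0.0136 0.0137] [0.4302 0.1801 0.0136]
lane blue 1167 [0.6555 0.2222] [144.6  50.1] 89.8 med [0.656  0.2175]
   depth z [0.0105 0.0122 0.0139] [0.6551 0.22   0.0142]
red bench 0.0005 n 455 c [ 0.6829 -0.0337] ang 67.8 ext [-0.043  0.074] color [-0.042 -0.011] top [0.0233 0.0274] pt est [ 0.6854 -0.0277]
blue bench 0.0005 n 481 c [ 0.5814 -0.0382] ang 81.8 ext [-0.045  0.071] color [-0.043 -0.013] top [0.0233 0.0276] pt est [ 0.5822 -0.0328]
yellow bench 0.0006 n 505 c [ 0.5139 -0.3493] ang 72.2 ext [-0.047  0.073] color [-0.045 -0.012] top [0.0231 0.0273] pt est [ 0.515 -0.346]
green bench 0.0005 n 501 c [ 0.4572 -0.1907] ang 97.0 ext [-0.045  0.075] color [-0.019 -0.019] top [0.0235 0.0276] pt est [ 0.4537 -0.162 ]
```

View pics/tray.png

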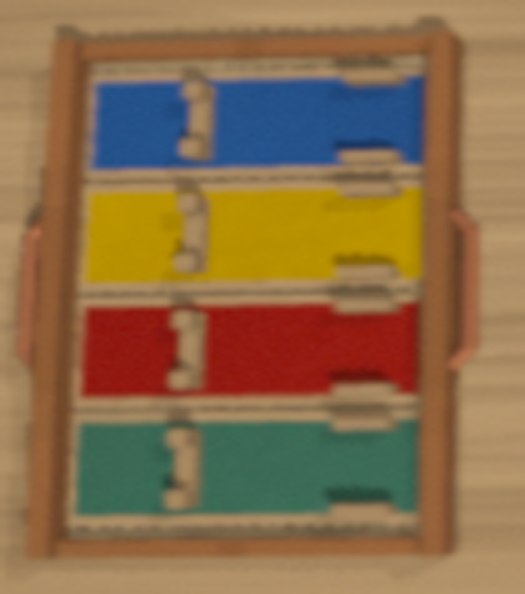

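View pics/tools.png

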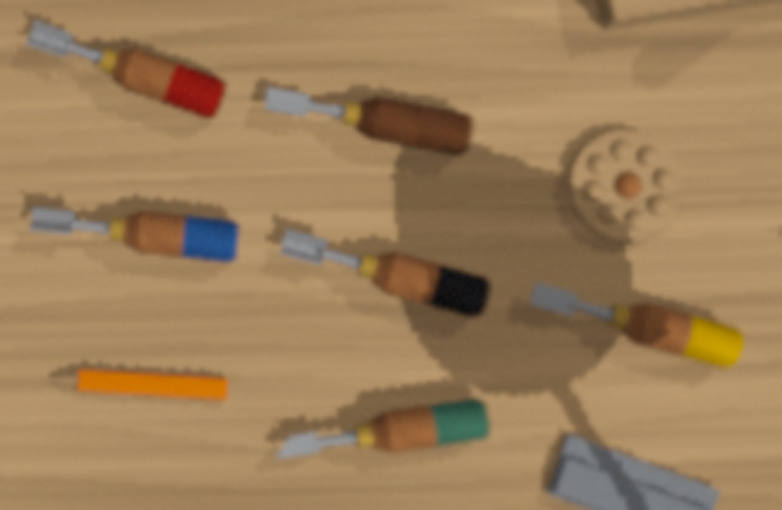

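```bash
cat > fit2.py <<'E'
from h import *
for u,v,z,n in [(194,85,.027,'blue post T'),(197,145,.027,'blue post B'),(180,438,.027,'green postT'),(180,497,.027,'green postB'),(205,118,.018,'blue sill R'),(195,470,.018,'green sill R'),(405,73,.025,'blue cheekT front... end -y?'),(340,73,.025,'cheek +y end'),(400,155,.025,'blue cheek B -y'),(340,155,.025,'blue cheekB +y'),(395,508,.025,'green cheekB -y'),(332,508,.025,'gr cheekB +y'),(395,420,.025,'gr cheekT'),
 (430,50,.024,'wall corner in TR'),(85,50,.024,'wall in TL'),(420,535,.024,'in BR'),(68,535,.024,'in BL'),(93,85,.011,'blue floor TL'),(93,168,.011,'blue floor BL'),(77,423,.011,'gr fl TL'),(74,515,.011,'green floor BL')]:
    print(n,np.round(atz('top',[[140+u/5-.4,130+v/3.6-.36]],z)[0],4))
Z=np.load('pics/top0.npz'); d=Z['d']; rr,cc=np.mgrid[:400,:640]
P=atd('top',np.c_[cc.ravel(),rr.ravel()],d.ravel())
m=(P[:,0]>.38)&(P[:,0]<.72)&(P[:,1]>.1)&(P[:,1]<.33)&(P[:,2]>.016)
Q=P[m]
for y0 in np.arange(.12,.33,.004):
    k=(abs(Q[:,1]-y0)<.002)&(Q[:,0]>.42)&(Q[:,0]<.68); print(round(y0,3),k.sum(),end=' | ')
E
python3 fit2.py
```

```text
blue post T [0.676  0.2454 0.027 ]
blue post B [0.6387 0.2427 0.027 ]
green postT [0.4633 0.2449 0.027 ]
green postB [0.4291 0.2441 0.027 ]
blue sill R [0.6575 0.2434 0.018 ]
green sill R [0.4444 0.2416 0.018 ]
blue cheekT front... end -y? [0.6813 0.1523 0.025 ]
cheek +y end [0.6821 0.1811 0.025 ]
blue cheek B -y [0.6306 0.1535 0.025 ]
blue cheekB +y [0.6313 0.1799 0.025 ]
green cheekB -y [0.4217 0.1527 0.025 ]
gr cheekB +y [0.422  0.1795 0.025 ]
gr cheekT [0.4725 0.1533 0.025 ]
wall corner in TR [0.6957 0.1417 0.024 ]
wall in TL [0.7005 0.2971 0.024 ]
in BR [0.406  0.1422 0.024 ]
in BL [0.4073 0.2934 0.024 ]
blue floor TL [0.6818 0.2986 0.011 ]
blue floor BL [0.6291 0.2963 0.011 ]
gr fl TL [0.4728 0.2977 0.011 ]
green floor BL [0.418  0.2973 0.011 ]
0.12 33 | 0.124 73 | 0.128 54 | 0.132 217 | 0.136 222 | 0.14 222 | 0.144 42 | 0.148 1 | 0.152 0 | 0.156 35 | 0.16 44 | 0.164 43 | 0.168 45 | 0.172 42 | 0.176 43 | 0.18 27 | 0.184 0 | 0.188 2 | 0.192 0 | 0.196 0 | 0.2 0 | 0.204 2 | 0.208 2 | 0.212 0 | 0.216 0 | 0.22 0 | 0.224 1 | 0.228 0 | 0.232 1 | 0.236 0 | 0.24 40 | 0.244 196 | 0.248 165 | 0.252 15 | 0.256 0 | 0.26 0 | 0.264 0 | 0.268 1 | 0.272 0 | 0.276 0 | 0.28 0 | 0.284 0 | 0.288 0 | 0.292 0 | 0.296 0 | 0.3 154 | 0.304 281 | 0.308 218 | 0.312 115 | 0.316 61 | 0.32 74 | 0.324 14 | 0.328 0 |
```

```bash
cat > go.py <<'E'
# usage: go.py x y z headingdeg
from h import *; import sys,math
from scipy.spatial.transform import Rotation as R
x,y,z,h=map(float,sys.argv[1:5]); s=robot.observe()
M=R.from_euler('xyz',s['tool_rot']).as_matrix()
t=M.T@(np.array([x,y,z])-s['tool_pos']); yaw=math.atan2(M[1,0],M[0,0])
dy=-(math.radians(h)-yaw); dy=(dy+math.pi)%(2*math.pi)-math.pi
print('t',round(s['time'],2),'pos',np.round(s['tool_pos'],4),'head',round(math.degrees(yaw),2),'rp',np.round(s['tool_rot'][:2],4),'F',np.round(s['contact_force'],1),'open',round(s['opening'],4))
print('shift',np.round(t,4),'yaw',round(dy,4))
E
python3 go.py .686 -.029 .10 67.8
```

```text
t 1.8 pos [0.2216 0.476  0.2267] head 155.03 rp [3.1415 0.    ] F [-0.3  0.3  0.3] open 0.0918
shift [-0.6341 -0.2618  0.1267] yaw 1.5225
```

Emit:
apply_moves(
  plan=[
    {"tx":-0.056,"ty":-0.023,"tz":0.01,"yaw":0.13,"grip":0.2},
    {"tx":-0.112,"ty":-0.046,"tz":0.02,"yaw":0.26,"grip":0.2},
    {"tx":-0.168,"ty":-0.069,"tz":0.03,"yaw":0.4,"grip":0.2},
    {"tx":-0.224,"ty":-0.092,"tz":0.04,"yaw":0.54,"grip":0.2},
    {"tx":-0.28,"ty":-0.115,"tz":0.05,"yaw":0.68,"grip":0.2},
    {"tx":-0.336,"ty":-0.138,"tz":0.06,"yaw":0.82,"grip":0.2},
    {"tx":-0.392,"ty":-0.161,"tz":0.07,"yaw":0.96,"grip":0.2},
    {"tx":-0.448,"ty":-0.184,"tz":0.08,"yaw":1.1,"grip":0.2},
  ],
)

```text
time: 2.8
tool_pos: [0.5514, 0.1184, 0.1465]
tool_rot: [3.141, -0.0, 1.601]
contact_force: [0.7, 0.8, -0.6]
opening: 0.055
```

```bash
python3 go.py .686 -.029 .08 67.8
```

```text
t 2.8 pos [0.5514 0.1184 0.1465] head 91.73 rp [ 3.141e+00 -3.000e-04] F [ 0.7  0.8 -0.6] open 0.055
shift [-0.1514  0.1301  0.0666] yaw 0.4176
```

Emit:
apply_moves(
  plan=[
    {"tx":-0.04,"ty":0.034,"tz":0.017,"yaw":0.13},
    {"tx":-0.08,"ty":0.068,"tz":0.034,"yaw":0.26},
    {"tx":-0.12,"ty":0.102,"tz":0.05,"yaw":0.38},
    {"tx":-0.1514,"ty":0.13,"tz":0.0666,"yaw":0.418},
    {"tx":-0.1514,"ty":0.13,"tz":0.0666,"yaw":0.418},
    {"tx":-0.1514,"ty":0.13,"tz":0.0666,"yaw":0.418},
  ],
)

```text
schema error: expected keys tx, ty, tz, yaw, grip
```

```bash
python3 go.py .686 -.029 .004 67.8; python3 - <<'E'
from h import *
p,d=robot.read_camera("top"); cv2.imwrite("pics/t1.png",cv2.resize(p[100:280,230:440,::-1],None,fx=3,fy=3))
E
```

```text
t 2.8 pos [0.5514 0.1184 0.1465] head 91.73 rp [ 3.141e+00 -3.000e-04] F [ 0.7  0.8 -0.6] open 0.055
shift [-0.1514  0.13    0.1426] yaw 0.4176
```

View pics/t1.png

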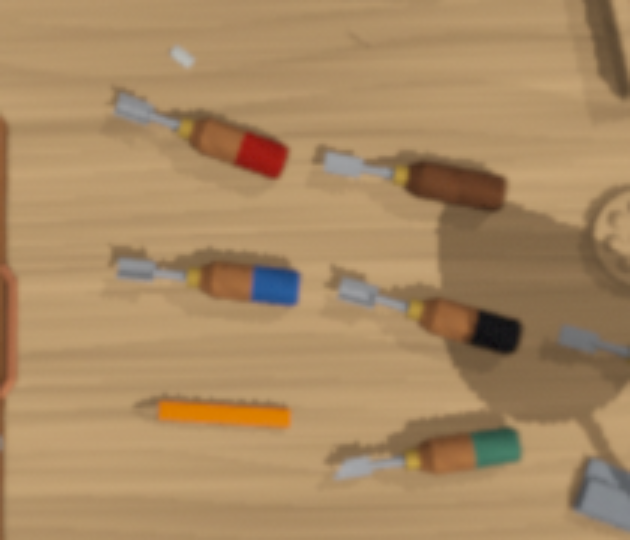

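The move was refused because every row needs a grip value. All the tools still lie as they were, so I'm resending it.

Emit:
apply_moves(
  plan=[
    {"tx":-0.04,"ty":0.034,"tz":0.017,"yaw":0.13,"grip":0.2},
    {"tx":-0.08,"ty":0.068,"tz":0.034,"yaw":0.26,"grip":0.2},
    {"tx":-0.12,"ty":0.102,"tz":0.05,"yaw":0.38,"grip":0.2},
    {"tx":-0.1514,"ty":0.13,"tz":0.0666,"yaw":0.418,"grip":0.2},
    {"tx":-0.1514,"ty":0.13,"tz":0.0666,"yaw":0.418,"grip":0.2},
    {"tx":-0.1514,"ty":0.13,"tz":0.0666,"yaw":0.418,"grip":0.2},
  ],
)

```text
time: 3.6
tool_pos: [0.6848, -0.0261, 0.08]
tool_rot: [-3.141, -0.0, 1.188]
contact_force: [-0.3, 0.2, -0.3]
opening: 0.0554
```

```bash
python3 go.py .686 -.029 .004 67.8; python3 - <<'E'
from h import *
p,d=robot.read_camera("side"); cv2.imwrite("pics/t2.png",cv2.resize(p[100:280,230:440,::-1],None,fx=3,fy=3))
E
```

```text
t 3.6 pos [ 0.6848 -0.0261  0.08  ] head 68.09 rp [-3.1407e+00 -2.0000e-04] F [-0.3  0.2 -0.3] open 0.0554
shift [-0.0023  0.0023  0.076 ] yaw 0.0051
```

View pics/t2.png

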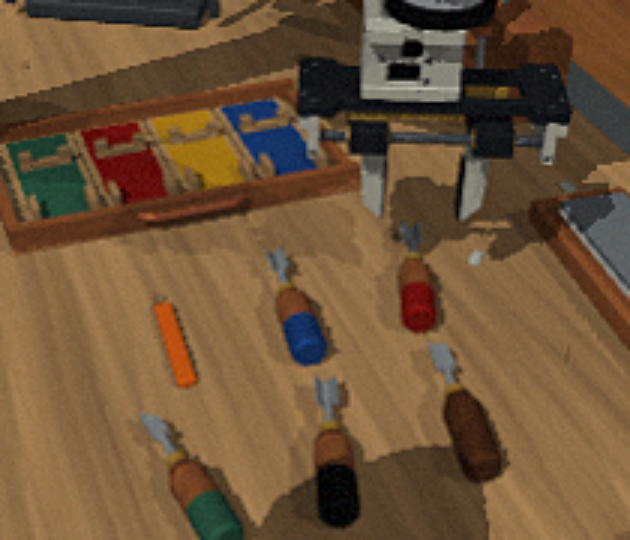

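Emit:
apply_moves(
  plan=[
    {"tx":-0.002,"ty":0.002,"tz":0.035,"yaw":0.005,"grip":0.2},
    {"tx":-0.002,"ty":0.002,"tz":0.06,"yaw":0.005,"grip":0.2},
    {"tx":-0.002,"ty":0.002,"tz":0.076,"yaw":0.005,"grip":0.2},
    {"tx":-0.002,"ty":0.002,"tz":0.076,"yaw":0.005,"grip":0.2},
    {"tx":-0.002,"ty":0.002,"tz":0.076,"yaw":0.005,"grip":-0.6},
    {"tx":-0.002,"ty":0.002,"tz":0.076,"yaw":0.005,"grip":-0.6},
    {"tx":-0.002,"ty":0.002,"tz":0.076,"yaw":0.005,"grip":-0.6},
    {"tx":-0.002,"ty":0.002,"tz":0.076,"yaw":0.005,"grip":-0.6},
  ],
  force=25,
)

```text
time: 4.65
tool_pos: [0.6867, -0.0294, 0.0048]
tool_rot: [3.141, -0.0, 1.183]
contact_force: [-0.4, 0.3, 2.5]
opening: 0.0257
```

```bash
python3 go.py .516 .203 .1 90
```

```text
t 4.65 pos [ 0.6867 -0.0294  0.0048] head 67.76 rp [ 3.1407e+00 -3.0000e-04] F [-0.4  0.3  2.5] open 0.0257
shift [ 0.1505 -0.2459 -0.0954] yaw -0.3881
```

Emit:
apply_moves(
  plan=[
    {"tx":0,"ty":0,"tz":-0.03,"yaw":0,"grip":-0.6},
    {"tx":0,"ty":0,"tz":-0.07,"yaw":0,"grip":-0.6},
    {"tx":0.028,"ty":-0.045,"tz":-0.095,"yaw":-0.08,"grip":-0.6},
    {"tx":0.055,"ty":-0.09,"tz":-0.095,"yaw":-0.16,"grip":-0.6},
    {"tx":0.083,"ty":-0.135,"tz":-0.095,"yaw":-0.24,"grip":-0.6},
    {"tx":0.11,"ty":-0.18,"tz":-0.095,"yaw":-0.32,"grip":-0.6},
    {"tx":0.137,"ty":-0.224,"tz":-0.095,"yaw":-0.388,"grip":-0.6},
    {"tx":0.15,"ty":-0.246,"tz":-0.095,"yaw":-0.388,"grip":-0.6},
  ],
)

```text
time: 5.65
tool_pos: [0.5136, 0.2045, 0.0992]
tool_rot: [-3.141, -0.0, 1.574]
contact_force: [0.2, -0.2, -1.2]
opening: 0.026
```

Emit:
apply_moves(
  plan=[
    {"tx":0,"ty":0,"tz":0,"yaw":0,"grip":-0.6},
    {"tx":0,"ty":0,"tz":0,"yaw":0,"grip":-0.6},
  ],
)

```text
time: 5.9
tool_pos: [0.516, 0.2022, 0.0993]
tool_rot: [3.141, 0.0, 1.571]
contact_force: [0.2, 0.3, -1.0]
opening: 0.0258
```

```bash
python3 go.py .516 .203 .016 90;  python3 - <<'E'
from h import *
p,d=robot.read_camera("side"); cv2.imwrite("pics/t3.png",cv2.resize(p[60:240,190:400,::-1],None,fx=3,fy=3))
p,d=robot.read_camera("top"); cv2.imwrite("pics/t4.png",cv2.resize(p[100:300,120:300,::-1],None,fx=3,fy=3))
E
```

```text
t 5.9 pos [0.516  0.2022 0.0993] head 89.99 rp [3.1408e+00 1.0000e-04] F [ 0.2  0.3 -1. ] open 0.0258
shift [ 0.0008 -0.0001  0.0833] yaw -0.0001
```

View pics/t3.png

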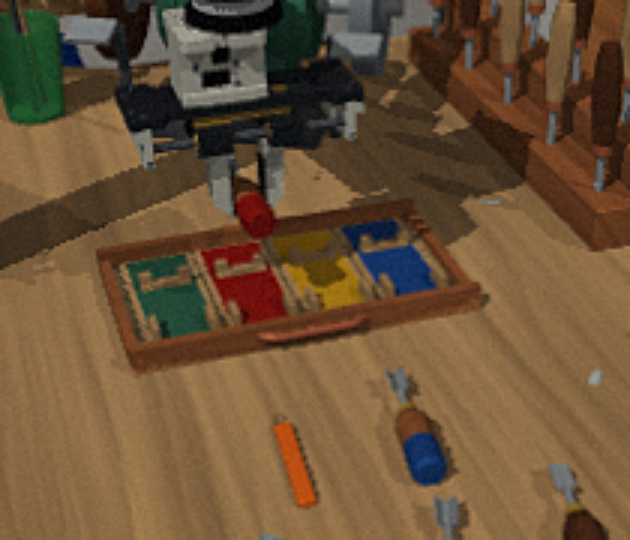

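View pics/t4.png

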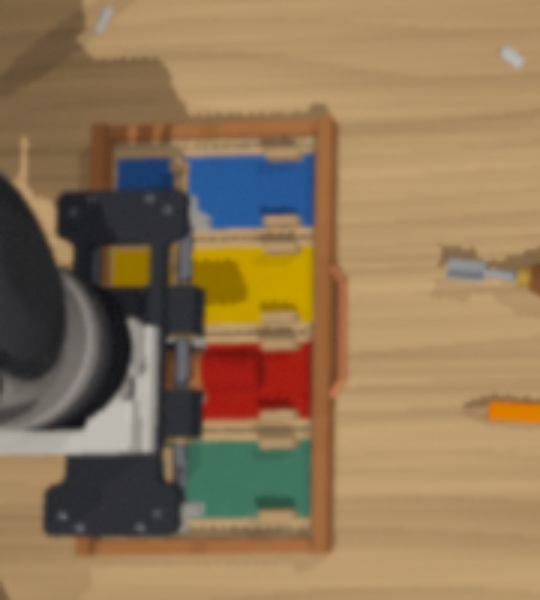

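```bash
cat > held.py <<'E'
from h import *; import sys
k=sys.argv[1]
for n in ("top","side"):
    p,d=robot.read_camera(n)
    hsv=cv2.cvtColor(p,cv2.COLOR_RGB2HSV); H,S,V=[hsv[...,i].astype(int) for i in range(3)]
    rr,cc=np.mgrid[:400,:640]
    m={'red':((H<4)|(H>175))&(S>180),'yellow':(H>20)&(H<32)&(S>180),'green':(H>65)&(H<95)&(S>100),'blue':(H>100)&(H<125)&(S>120)}[k]&(d>0)
    P=atd(n,np.c_[cc[m],rr[m]],d[m]); tp=robot.observe()['tool_pos']
    q=(np.abs(P[:,:2]-tp[:2]).max(1)<.08)&(P[:,2]>tp[2]-.01)&(P[:,2]<tp[2]+.05); P=P[q]-tp
    if len(P)<5: print(n,'few'); continue
    print(n,len(P),'rel x',np.round(np.percentile(P[:,0],[2,50,98]),4),'rel y',np.round(np.percentile(P[:,1],[1,50,99]),4),'rel z',np.round(np.percentile(P[:,2],[2,98]),4),'top slope',)
E
python3 held.py red
```

```text
top 274 rel x [-0.0129 -0.0006  0.0115] rel y [-0.0502 -0.0352 -0.0172] rel z [0.0067 0.0236] top slope
side 133 rel x [-0.0124 -0.0029  0.0098] rel y [-0.0529 -0.0464 -0.0131] rel z [0.0006 0.0214] top slope
```

Emit:
apply_moves(
  plan=[
    {"tx":0.001,"ty":0,"tz":0.04,"yaw":0,"grip":-0.6},
    {"tx":0.001,"ty":0,"tz":0.065,"yaw":0,"grip":-0.6},
    {"tx":0.001,"ty":0,"tz":0.078,"yaw":0,"grip":-0.6},
    {"tx":0.001,"ty":0,"tz":0.081,"yaw":0,"grip":-0.6},
    {"tx":0.001,"ty":0,"tz":0.0834,"yaw":0,"grip":-0.6},
    {"tx":0.001,"ty":0,"tz":0.0834,"yaw":0,"grip":-0.6},
    {"tx":0.001,"ty":0,"tz":0.0834,"yaw":0,"grip":-0.6},
  ],
)

```text
time: 6.98
tool_pos: [0.5158, 0.2037, 0.0164]
tool_rot: [3.14, -0.0, 1.571]
contact_force: [0.5, 0.3, -0.6]
opening: 0.0257
```

```bash
python3 go.py .516 .203 .016 90; python3 held.py red
```

```text
t 6.97 pos [0.5158 0.2037 0.0164] head 90.0 rp [ 3.1404e+00 -4.0000e-04] F [ 0.5  0.3 -0.6] open 0.0257
shift [-0.0007  0.0002  0.0004] yaw 0.0
top 381 rel x [-0.0206 -0.0008  0.0206] rel y [-0.054  -0.0376 -0.0123] rel z [-0.0065  0.0229] top slope
side 199 rel x [-0.0264 -0.0049  0.0232] rel y [-0.0539 -0.0337  0.0782] rel z [-0.0076  0.0216] top slope
```

Emit:
apply_moves(
  plan=[
    {"tx":0,"ty":0,"tz":0.001,"yaw":0,"grip":-0.6},
    {"tx":0,"ty":0,"tz":0.001,"yaw":0,"grip":-0.6},
  ],
)

```text
time: 7.32
tool_pos: [0.5157, 0.2037, 0.0157]
tool_rot: [3.141, -0.0, 1.571]
contact_force: [-1.4, 0.8, 6.0]
opening: 0.0254
```

Contact at 6 N, so the tool is on the floor. Next I release and rise.

Emit:
apply_moves(
  plan=[
    {"tx":0,"ty":0,"tz":0,"yaw":0,"grip":-0.2},
    {"tx":0,"ty":0,"tz":0,"yaw":0,"grip":-0.15},
    {"tx":0,"ty":0,"tz":0,"yaw":0,"grip":-0.15},
    {"tx":0,"ty":0,"tz":0,"yaw":0,"grip":-0.15},
    {"tx":0,"ty":0,"tz":-0.03,"yaw":0,"grip":-0.15},
    {"tx":0,"ty":0,"tz":-0.07,"yaw":0,"grip":-0.15},
    {"tx":0,"ty":0,"tz":-0.085,"yaw":0,"grip":0.1},
    {"tx":0,"ty":0,"tz":-0.085,"yaw":0,"grip":0.2},
  ],
)

```text
time: 8.32
tool_pos: [0.5158, 0.2037, 0.1002]
tool_rot: [3.14, -0.0, 1.571]
contact_force: [1.0, -0.6, 0.1]
opening: 0.0531
```

```bash
python3 go.py .5825 -.035 .08 81.8
```

```text
t 8.32 pos [0.5158 0.2037 0.1002] head 90.0 rp [ 3.1399e+00 -5.0000e-04] F [ 1.  -0.6  0.1] open 0.0531
shift [-0.2387  0.0667  0.0202] yaw 0.1432
```

Emit:
apply_moves(
  plan=[
    {"tx":-0.055,"ty":0.015,"tz":0.005,"yaw":0.04,"grip":0.2},
    {"tx":-0.11,"ty":0.03,"tz":0.01,"yaw":0.08,"grip":0.2},
    {"tx":-0.165,"ty":0.046,"tz":0.015,"yaw":0.12,"grip":0.2},
    {"tx":-0.215,"ty":0.06,"tz":0.02,"yaw":0.143,"grip":0.2},
    {"tx":-0.2387,"ty":0.0667,"tz":0.02,"yaw":0.143,"grip":0.2},
    {"tx":-0.2387,"ty":0.0667,"tz":0.02,"yaw":0.143,"grip":0.2},
    {"tx":-0.2387,"ty":0.0667,"tz":0.02,"yaw":0.143,"grip":0.2},
  ],
)

```text
time: 9.2
tool_pos: [0.5812, -0.0342, 0.0785]
tool_rot: [-3.139, -0.001, 1.428]
contact_force: [-0.1, 0.4, 0.5]
opening: 0.0552
```

```bash
python3 go.py .5825 -.035 .004 81.8;python3 - <<'E'
from h import *
p,d=robot.read_camera("side"); cv2.imwrite("pics/t5.png",cv2.resize(p[100:280,190:400,::-1],None,fx=3,fy=3))
p,d=robot.read_camera("top"); cv2.imwrite("pics/t6.png",cv2.resize(p[100:300,120:300,::-1],None,fx=3,fy=3))
E
```

```text
t 9.2 pos [ 0.5812 -0.0342  0.0785] head 81.82 rp [-3.1391e+00 -5.0000e-04] F [-0.1  0.4  0.5] open 0.0552
shift [-0.0007  0.0016  0.0745] yaw 0.0003
```

View pics/t5.png

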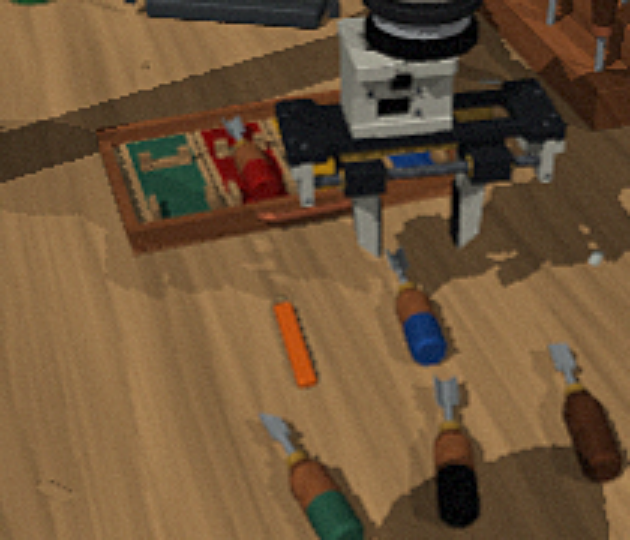

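View pics/t6.png

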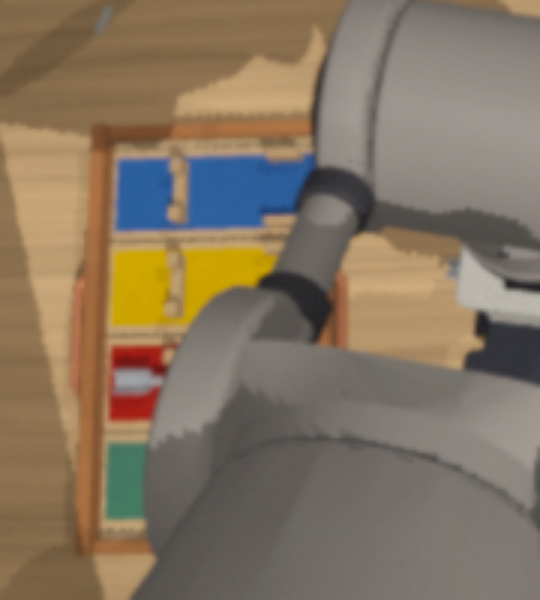

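The red tool lies straight in the red lane, blade through the rest. Next I grasp blue.

Emit:
apply_moves(
  plan=[
    {"tx":-0.001,"ty":0.001,"tz":0.035,"yaw":0,"grip":0.2},
    {"tx":-0.001,"ty":0.001,"tz":0.06,"yaw":0,"grip":0.2},
    {"tx":-0.001,"ty":0.001,"tz":0.0745,"yaw":0,"grip":0.2},
    {"tx":-0.001,"ty":0.001,"tz":0.0745,"yaw":0,"grip":0.2},
    {"tx":-0.001,"ty":0.001,"tz":0.0745,"yaw":0,"grip":-0.6},
    {"tx":-0.001,"ty":0.001,"tz":0.0745,"yaw":0,"grip":-0.6},
    {"tx":-0.001,"ty":0.001,"tz":0.0745,"yaw":0,"grip":-0.6},
    {"tx":-0.001,"ty":0.001,"tz":0.0745,"yaw":0,"grip":-0.6},
  ],
  force=25,
)

```text
time: 10.3
tool_pos: [0.5833, -0.0363, 0.0058]
tool_rot: [3.141, -0.0, 1.428]
contact_force: [-0.6, -0.2, 2.4]
opening: 0.0255
```

```bash
python3 go.py .656 .203 .1 90
```

```text
t 10.3 pos [ 0.5833 -0.0363  0.0058] head 81.8 rp [ 3.1407e+00 -1.0000e-04] F [-0.6 -0.2  2.4] open 0.0255
shift [ 0.2472  0.038  -0.0942] yaw -0.1431
```

Emit:
apply_moves(
  plan=[
    {"tx":0,"ty":0,"tz":-0.03,"yaw":0,"grip":-0.6},
    {"tx":0,"ty":0,"tz":-0.07,"yaw":0,"grip":-0.6},
    {"tx":0.05,"ty":0.008,"tz":-0.094,"yaw":-0.04,"grip":-0.6},
    {"tx":0.105,"ty":0.016,"tz":-0.094,"yaw":-0.08,"grip":-0.6},
    {"tx":0.16,"ty":0.024,"tz":-0.094,"yaw":-0.12,"grip":-0.6},
    {"tx":0.21,"ty":0.032,"tz":-0.094,"yaw":-0.143,"grip":-0.6},
    {"tx":0.247,"ty":0.038,"tz":-0.094,"yaw":-0.143,"grip":-0.6},
    {"tx":0.247,"ty":0.038,"tz":-0.094,"yaw":-0.143,"grip":-0.6},
  ],
)

```text
time: 11.3
tool_pos: [0.6556, 0.2057, 0.0986]
tool_rot: [-3.141, -0.001, 1.574]
contact_force: [0.2, 0.5, 0.3]
opening: 0.0261
```

Emit:
apply_moves(
  plan=[
    {"tx":0,"ty":0,"tz":0,"yaw":0,"grip":-0.6},
    {"tx":0,"ty":0,"tz":0,"yaw":0,"grip":-0.6},
  ],
)

```text
time: 11.55
tool_pos: [0.6557, 0.2015, 0.0993]
tool_rot: [-3.141, 0.0, 1.569]
contact_force: [0.5, 0.3, -0.8]
opening: 0.0258
```

```bash
python3 held.py blue; python3 go.py .656 .203 .0165 90
```

```text
top 239 rel x [-0.0124 -0.0039  0.0089] rel y [-0.0483 -0.0329 -0.0148] rel z [0.0054 0.0223] top slope
side 132 rel x [-0.0146 -0.0041  0.0124] rel y [-0.0511 -0.0445 -0.0029] rel z [-0.0022  0.033 ] top slope
t 11.65 pos [0.6558 0.2016 0.0994] head 89.91 rp [3.1416 0.    ] F [ 0.2  0.3 -0.4] open 0.0258
shift [0.0014 0.0002 0.0829] yaw -0.0015
```

Emit:
apply_moves(
  plan=[
    {"tx":0.001,"ty":0,"tz":0.04,"yaw":0,"grip":-0.6},
    {"tx":0.001,"ty":0,"tz":0.065,"yaw":0,"grip":-0.6},
    {"tx":0.001,"ty":0,"tz":0.078,"yaw":0,"grip":-0.6},
    {"tx":0.001,"ty":0,"tz":0.081,"yaw":0,"grip":-0.6},
    {"tx":0.001,"ty":0,"tz":0.0825,"yaw":0,"grip":-0.6},
    {"tx":0.001,"ty":0,"tz":0.0825,"yaw":0,"grip":-0.6},
    {"tx":0.001,"ty":0,"tz":0.0825,"yaw":0,"grip":-0.6},
  ],
)

```text
time: 12.52
tool_pos: [0.6562, 0.204, 0.0176]
tool_rot: [3.14, -0.0, 1.571]
contact_force: [0.2, 0.1, -0.5]
opening: 0.0259
```

Emit:
apply_moves(
  plan=[
    {"tx":0,"ty":0,"tz":0.0008,"yaw":0,"grip":-0.6},
    {"tx":0,"ty":0,"tz":0.0008,"yaw":0,"grip":-0.6},
  ],
)

```text
time: 12.78
tool_pos: [0.6561, 0.2039, 0.0168]
tool_rot: [3.141, -0.0, 1.571]
contact_force: [-1.1, 0.9, 5.8]
opening: 0.026
```

Emit:
apply_moves(
  plan=[
    {"tx":0,"ty":0,"tz":0,"yaw":0,"grip":-0.2},
    {"tx":0,"ty":0,"tz":0,"yaw":0,"grip":-0.15},
    {"tx":0,"ty":0,"tz":0,"yaw":0,"grip":-0.15},
    {"tx":0,"ty":0,"tz":0,"yaw":0,"grip":-0.15},
    {"tx":0,"ty":0,"tz":-0.03,"yaw":0,"grip":-0.15},
    {"tx":0,"ty":0,"tz":-0.07,"yaw":0,"grip":-0.15},
    {"tx":0,"ty":0,"tz":-0.083,"yaw":0,"grip":0.1},
    {"tx":0,"ty":0,"tz":-0.083,"yaw":0,"grip":0.2},
  ],
)

```text
time: 13.78
tool_pos: [0.6561, 0.2039, 0.0995]
tool_rot: [3.14, -0.0, 1.571]
contact_force: [0.1, -0.0, -0.2]
opening: 0.0533
```

```bash
python3 go.py .5145 -.347 .08 72.4
```

```text
t 13.78 pos [0.6561 0.2039 0.0995] head 90.0 rp [ 3.1402e+00 -3.0000e-04] F [ 0.1 -0.  -0.2] open 0.0533
shift [-0.5509 -0.1416  0.0191] yaw 0.3072
```

Emit:
apply_moves(
  plan=[
    {"tx":-0.055,"ty":-0.014,"tz":0,"yaw":0.03,"grip":0.2},
    {"tx":-0.11,"ty":-0.028,"tz":0,"yaw":0.06,"grip":0.2},
    {"tx":-0.165,"ty":-0.042,"tz":0,"yaw":0.1,"grip":0.2},
    {"tx":-0.22,"ty":-0.056,"tz":0,"yaw":0.14,"grip":0.2},
    {"tx":-0.275,"ty":-0.07,"tz":0,"yaw":0.18,"grip":0.2},
    {"tx":-0.33,"ty":-0.084,"tz":0,"yaw":0.22,"grip":0.2},
    {"tx":-0.385,"ty":-0.098,"tz":0,"yaw":0.26,"grip":0.2},
    {"tx":-0.44,"ty":-0.112,"tz":0,"yaw":0.307,"grip":0.2},
  ],
)

```text
time: 14.78
tool_pos: [0.5422, -0.2373, 0.0969]
tool_rot: [-3.138, -0.001, 1.262]
contact_force: [0.1, -0.0, -0.7]
opening: 0.0546
```

```bash
python3 go.py .5145 -.347 .08 72.4
```

```text
t 14.78 pos [ 0.5422 -0.2373  0.0969] head 72.32 rp [-3.1385e+00 -9.0000e-04] F [ 0.1 -0.  -0.7] open 0.0546
shift [-0.1129  0.007   0.0168] yaw -0.0013
```

Emit:
apply_moves(
  plan=[
    {"tx":-0.05,"ty":0.003,"tz":0.01,"yaw":0,"grip":0.2},
    {"tx":-0.095,"ty":0.006,"tz":0.017,"yaw":0,"grip":0.2},
    {"tx":-0.113,"ty":0.007,"tz":0.017,"yaw":0,"grip":0.2},
    {"tx":-0.113,"ty":0.007,"tz":0.017,"yaw":0,"grip":0.2},
    {"tx":-0.113,"ty":0.007,"tz":0.017,"yaw":0,"grip":0.2},
  ],
)

```text
time: 15.4
tool_pos: [0.5167, -0.3444, 0.0816]
tool_rot: [-3.141, -0.001, 1.265]
contact_force: [-1.0, 0.8, -0.2]
opening: 0.0553
```

```bash
python3 go.py .5145 -.347 .004 72.4;python3 - <<'E'
from h import *
p,d=robot.read_camera("side"); cv2.imwrite("pics/t7.png",cv2.resize(p[180:380,240:450,::-1],None,fx=3,fy=3))
p,d=robot.read_camera("top"); cv2.imwrite("pics/t8.png",cv2.resize(p[100:300,120:300,::-1],None,fx=3,fy=3))
E
```

```text
t 15.4 pos [ 0.5167 -0.3444  0.0816] head 72.48 rp [-3.1408e+00 -9.0000e-04] F [-1.   0.8 -0.2] open 0.0553
shift [-0.0032 -0.0012  0.0776] yaw 0.0013
```

View pics/t7.png

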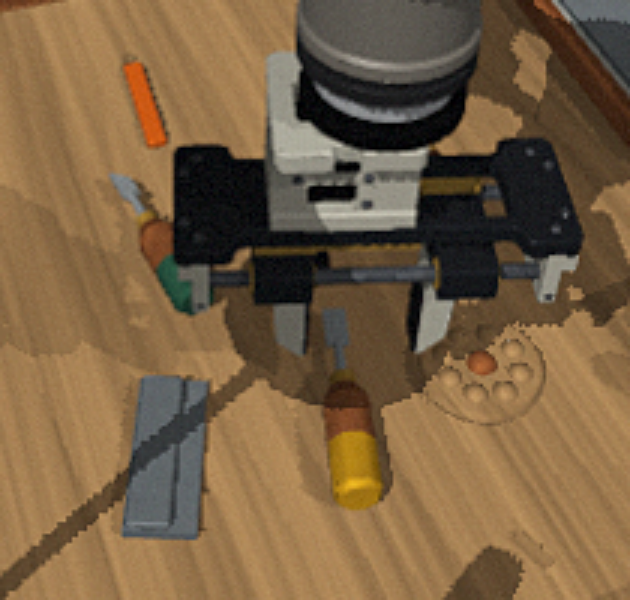

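View pics/t8.png

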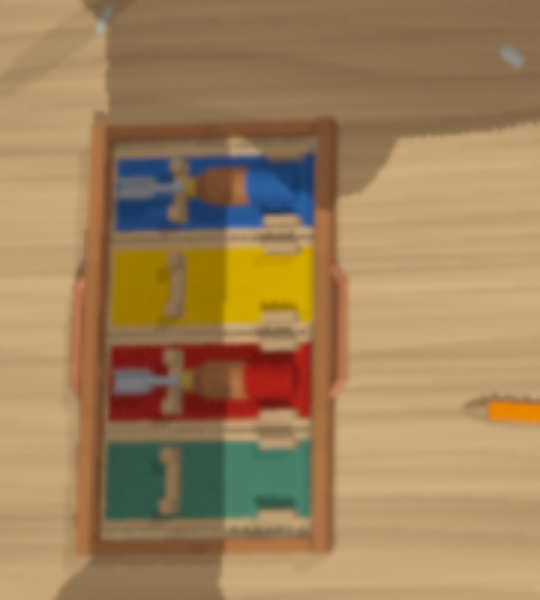

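Red and blue both lie straight in their lanes. The gripper is over yellow, which I grasp next. The wheel beside it is low and clear of the fingers.

Emit:
apply_moves(
  plan=[
    {"tx":-0.003,"ty":-0.001,"tz":0.035,"yaw":0,"grip":0.2},
    {"tx":-0.003,"ty":-0.001,"tz":0.06,"yaw":0,"grip":0.2},
    {"tx":-0.003,"ty":-0.001,"tz":0.076,"yaw":0,"grip":0.2},
    {"tx":-0.003,"ty":-0.001,"tz":0.076,"yaw":0,"grip":0.2},
    {"tx":-0.003,"ty":-0.001,"tz":0.076,"yaw":0,"grip":-0.6},
    {"tx":-0.003,"ty":-0.001,"tz":0.076,"yaw":0,"grip":-0.6},
    {"tx":-0.003,"ty":-0.001,"tz":0.076,"yaw":0,"grip":-0.6},
    {"tx":-0.003,"ty":-0.001,"tz":0.076,"yaw":0,"grip":-0.6},
  ],
  force=25,
)

```text
time: 16.5
tool_pos: [0.5147, -0.3488, 0.0065]
tool_rot: [3.141, 0.0, 1.264]
contact_force: [-0.0, 0.9, 3.0]
opening: 0.0255
```

```bash
python3 go.py .586 .203 .1 90
```

```text
t 16.5 pos [ 0.5147 -0.3488  0.0065] head 72.41 rp [3.1407e+00 3.0000e-04] F [-0.   0.9  3. ] open 0.0255
shift [ 0.5475 -0.0987 -0.0937] yaw -0.3071
```

Emit:
apply_moves(
  plan=[
    {"tx":0,"ty":0,"tz":-0.03,"yaw":0,"grip":-0.6},
    {"tx":0,"ty":0,"tz":-0.08,"yaw":0,"grip":-0.6},
    {"tx":0.05,"ty":-0.009,"tz":-0.1,"yaw":-0.03,"grip":-0.6},
    {"tx":0.105,"ty":-0.019,"tz":-0.1,"yaw":-0.06,"grip":-0.6},
    {"tx":0.16,"ty":-0.029,"tz":-0.1,"yaw":-0.1,"grip":-0.6},
    {"tx":0.215,"ty":-0.039,"tz":-0.1,"yaw":-0.14,"grip":-0.6},
    {"tx":0.27,"ty":-0.049,"tz":-0.1,"yaw":-0.18,"grip":-0.6},
    {"tx":0.325,"ty":-0.059,"tz":-0.1,"yaw":-0.22,"grip":-0.6},
  ],
)

```text
time: 17.5
tool_pos: [0.5564, -0.0192, 0.106]
tool_rot: [3.141, -0.0, 1.485]
contact_force: [1.0, 0.0, -0.9]
opening: 0.0259
```

```bash
python3 go.py .586 .203 .1 90
```

```text
t 17.5 pos [ 0.5564 -0.0192  0.106 ] head 85.08 rp [ 3.1412 -0.    ] F [ 1.   0.  -0.9] open 0.0259
shift [0.2239 0.0104 0.0061] yaw -0.0859
```

Emit:
apply_moves(
  plan=[
    {"tx":0.055,"ty":0.003,"tz":0.003,"yaw":-0.03,"grip":-0.6},
    {"tx":0.11,"ty":0.006,"tz":0.006,"yaw":-0.06,"grip":-0.6},
    {"tx":0.165,"ty":0.008,"tz":0.006,"yaw":-0.086,"grip":-0.6},
    {"tx":0.205,"ty":0.01,"tz":0.006,"yaw":-0.086,"grip":-0.6},
    {"tx":0.222,"ty":0.01,"tz":0.006,"yaw":-0.086,"grip":-0.6},
    {"tx":0.222,"ty":0.01,"tz":0.006,"yaw":-0.086,"grip":-0.6},
    {"tx":0.222,"ty":0.01,"tz":0.006,"yaw":-0.086,"grip":-0.6},
  ],
)

```text
time: 18.38
tool_pos: [0.5856, 0.1979, 0.0999]
tool_rot: [-3.141, 0.001, 1.569]
contact_force: [0.3, -0.1, -1.0]
opening: 0.0258
```

```bash
python3 held.py yellow; python3 go.py .586 .203 .0175 90
```

```text
top 269 rel x [-0.0124 -0.0017  0.011 ] rel y [-0.047  -0.0328 -0.0136] rel z [0.0017 0.0216] top slope
side 62 rel x [-0.0123 -0.0052  0.0092] rel y [-0.052  -0.0421 -0.0176] rel z [0.0013 0.0191] top slope
t 18.48 pos [0.5858 0.1978 0.1   ] head 89.84 rp [-3.1415e+00  3.0000e-04] F [-0.3 -0.4 -0.6] open 0.0258
shift [0.0052 0.0002 0.0825] yaw -0.0029
```

Emit:
apply_moves(
  plan=[
    {"tx":0.004,"ty":0,"tz":0.04,"yaw":-0.002,"grip":-0.6},
    {"tx":0.004,"ty":0,"tz":0.065,"yaw":-0.002,"grip":-0.6},
    {"tx":0.004,"ty":0,"tz":0.077,"yaw":-0.002,"grip":-0.6},
    {"tx":0.004,"ty":0,"tz":0.08,"yaw":-0.002,"grip":-0.6},
    {"tx":0.004,"ty":0,"tz":0.0815,"yaw":-0.002,"grip":-0.6},
    {"tx":0.004,"ty":0,"tz":0.0815,"yaw":-0.002,"grip":-0.6},
    {"tx":0.004,"ty":0,"tz":0.0815,"yaw":-0.002,"grip":-0.6},
  ],
)

```text
time: 19.35
tool_pos: [0.5861, 0.2035, 0.0191]
tool_rot: [3.14, -0.0, 1.572]
contact_force: [0.8, -0.6, -0.7]
opening: 0.0256
```

Emit:
apply_moves(
  plan=[
    {"tx":0,"ty":0,"tz":0.0008,"yaw":0,"grip":-0.6},
    {"tx":0,"ty":0,"tz":0.0008,"yaw":0,"grip":-0.6},
  ],
)

```text
time: 19.6
tool_pos: [0.5857, 0.2034, 0.0177]
tool_rot: [3.142, -0.0, 1.572]
contact_force: [-0.7, 0.5, -1.4]
opening: 0.026
```

Emit:
apply_moves(
  plan=[
    {"tx":0,"ty":0,"tz":0.0007,"yaw":0,"grip":-0.6},
    {"tx":0,"ty":0,"tz":0.0007,"yaw":0,"grip":-0.6},
  ],
)

```text
time: 19.85
tool_pos: [0.5857, 0.2034, 0.0175]
tool_rot: [3.141, -0.0, 1.572]
contact_force: [-1.2, -0.6, 5.0]
opening: 0.0254
```

Emit:
apply_moves(
  plan=[
    {"tx":0,"ty":0,"tz":0,"yaw":0,"grip":-0.2},
    {"tx":0,"ty":0,"tz":0,"yaw":0,"grip":-0.15},
    {"tx":0,"ty":0,"tz":0,"yaw":0,"grip":-0.15},
    {"tx":0,"ty":0,"tz":0,"yaw":0,"grip":-0.15},
    {"tx":0,"ty":0,"tz":-0.03,"yaw":0,"grip":-0.15},
    {"tx":0,"ty":0,"tz":-0.07,"yaw":0,"grip":-0.15},
    {"tx":0,"ty":0,"tz":-0.083,"yaw":0,"grip":0.1},
    {"tx":0,"ty":0,"tz":-0.083,"yaw":0,"grip":0.2},
  ],
)

```text
time: 20.85
tool_pos: [0.586, 0.2034, 0.1004]
tool_rot: [3.14, -0.0, 1.572]
contact_force: [-0.5, 0.0, 0.3]
opening: 0.0531
```

```bash
python3 go.py .4568 -.187 .08 97
```

```text
t 20.85 pos [0.586  0.2034 0.1004] head 90.06 rp [ 3.1402e+00 -4.0000e-04] F [-0.5  0.   0.3] open 0.0531
shift [-0.3903 -0.1296  0.0201] yaw -0.1212
```

Emit:
apply_moves(
  plan=[
    {"tx":-0.055,"ty":-0.018,"tz":0,"yaw":-0.02,"grip":0.2},
    {"tx":-0.11,"ty":-0.036,"tz":0,"yaw":-0.04,"grip":0.2},
    {"tx":-0.165,"ty":-0.055,"tz":0.005,"yaw":-0.06,"grip":0.2},
    {"tx":-0.22,"ty":-0.073,"tz":0.01,"yaw":-0.08,"grip":0.2},
    {"tx":-0.275,"ty":-0.091,"tz":0.015,"yaw":-0.1,"grip":0.2},
    {"tx":-0.33,"ty":-0.11,"tz":0.02,"yaw":-0.121,"grip":0.2},
    {"tx":-0.375,"ty":-0.125,"tz":0.02,"yaw":-0.121,"grip":0.2},
    {"tx":-0.39,"ty":-0.1296,"tz":0.02,"yaw":-0.121,"grip":0.2},
  ],
)

```text
time: 21.85
tool_pos: [0.4548, -0.1884, 0.0784]
tool_rot: [-3.139, -0.002, 1.69]
contact_force: [0.6, 0.5, 1.5]
opening: 0.0554
```

Emit:
apply_moves(
  plan=[
    {"tx":0,"ty":0,"tz":0,"yaw":0,"grip":0.2},
    {"tx":0,"ty":0,"tz":0,"yaw":0,"grip":0.2},
  ],
)

```text
time: 22.1
tool_pos: [0.4566, -0.1854, 0.0794]
tool_rot: [-3.141, -0.001, 1.694]
contact_force: [-0.5, 0.2, -0.4]
opening: 0.0552
```

```bash
python3 go.py .4568 -.187 .004 97;python3 - <<'E'
from h import *
p,d=robot.read_camera("side"); cv2.imwrite("pics/t9.png",cv2.resize(p[110:310,200:410,::-1],None,fx=3,fy=3))
E
```

```text
t 22.1 pos [ 0.4566 -0.1854  0.0794] head 97.05 rp [-3.141e+00 -1.000e-03] F [-0.5  0.2 -0.4] open 0.0552
shift [-0.0017  0.0001  0.0754] yaw 0.0009
```

View pics/t9.png

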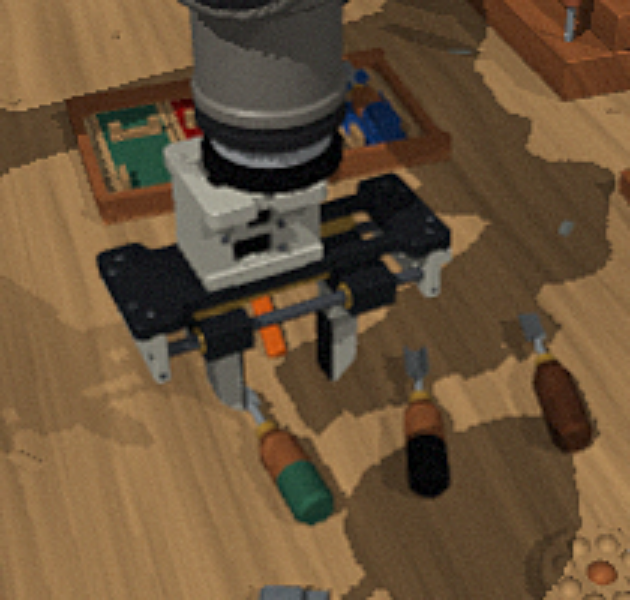

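The fingers at (400,235) and (375,338) in the enlarged crop straddle the green handle, so I descend.

Emit:
apply_moves(
  plan=[
    {"tx":-0.001,"ty":0,"tz":0.035,"yaw":0,"grip":0.2},
    {"tx":-0.001,"ty":0,"tz":0.06,"yaw":0,"grip":0.2},
    {"tx":-0.001,"ty":0,"tz":0.075,"yaw":0,"grip":0.2},
    {"tx":-0.001,"ty":0,"tz":0.075,"yaw":0,"grip":0.2},
    {"tx":-0.001,"ty":0,"tz":0.075,"yaw":0,"grip":-0.6},
    {"tx":-0.001,"ty":0,"tz":0.075,"yaw":0,"grip":-0.6},
    {"tx":-0.001,"ty":0,"tz":0.075,"yaw":0,"grip":-0.6},
    {"tx":-0.001,"ty":0,"tz":0.075,"yaw":0,"grip":-0.6},
  ],
  force=25,
)

```text
time: 23.15
tool_pos: [0.4569, -0.1879, 0.0054]
tool_rot: [3.141, 0.0, 1.693]
contact_force: [-0.5, 0.2, 3.8]
opening: 0.0258
```

```bash
python3 go.py .446 .203 .1 90
```

```text
t 23.15 pos [ 0.4569 -0.1879  0.0054] head 96.98 rp [3.1408e+00 5.0000e-04] F [-0.5  0.2  3.8] open 0.0258
shift [ 0.3893  0.0368 -0.0948] yaw 0.1219
```

Emit:
apply_moves(
  plan=[
    {"tx":0,"ty":0,"tz":-0.03,"yaw":0,"grip":-0.6},
    {"tx":0,"ty":0,"tz":-0.08,"yaw":0,"grip":-0.6},
    {"tx":0.045,"ty":0.004,"tz":-0.095,"yaw":0.02,"grip":-0.6},
    {"tx":0.1,"ty":0.01,"tz":-0.095,"yaw":0.04,"grip":-0.6},
    {"tx":0.155,"ty":0.015,"tz":-0.095,"yaw":0.06,"grip":-0.6},
    {"tx":0.21,"ty":0.02,"tz":-0.095,"yaw":0.08,"grip":-0.6},
    {"tx":0.265,"ty":0.025,"tz":-0.095,"yaw":0.1,"grip":-0.6},
    {"tx":0.32,"ty":0.03,"tz":-0.095,"yaw":0.122,"grip":-0.6},
  ],
)

```text
time: 24.15
tool_pos: [0.4472, 0.1352, 0.1001]
tool_rot: [3.141, -0.0, 1.57]
contact_force: [0.0, -1.3, -0.8]
opening: 0.0258
```

```bash
python3 go.py .446 .203 .1 90
```

```text
t 24.15 pos [0.4472 0.1352 0.1001] head 89.95 rp [ 3.1411e+00 -1.0000e-04] F [ 0.  -1.3 -0.8] open 0.0258
shift [ 0.0678 -0.0012  0.0001] yaw -0.0009
```

Emit:
apply_moves(
  plan=[
    {"tx":0.04,"ty":-0.0005,"tz":0,"yaw":0,"grip":-0.6},
    {"tx":0.066,"ty":-0.001,"tz":0,"yaw":0,"grip":-0.6},
    {"tx":0.067,"ty":-0.001,"tz":0,"yaw":0,"grip":-0.6},
    {"tx":0.067,"ty":-0.001,"tz":0,"yaw":0,"grip":-0.6},
    {"tx":0.067,"ty":-0.001,"tz":0,"yaw":0,"grip":-0.6},
  ],
)

```text
time: 24.78
tool_pos: [0.4465, 0.1995, 0.0999]
tool_rot: [-3.141, 0.0, 1.569]
contact_force: [-0.5, -0.3, -0.5]
opening: 0.0258
```

```bash
python3 held.py green; python3 go.py .446 .203 .0164 90
```

```text
top 266 rel x [-0.0103  0.001   0.012 ] rel y [-0.048  -0.0343 -0.0155] rel z [0.0018 0.0225] top slope
side 132 rel x [-0.0124 -0.0019  0.0101] rel y [-0.051  -0.0457 -0.0143] rel z [0.0002 0.0211] top slope
t 24.88 pos [0.4466 0.1997 0.1   ] head 89.92 rp [-3.1416  0.    ] F [-0.6  1.1  0.2] open 0.026
shift [ 0.0033 -0.0006  0.0836] yaw -0.0014
```

Emit:
apply_moves(
  plan=[
    {"tx":0.003,"ty":-0.0005,"tz":0.04,"yaw":-0.001,"grip":-0.6},
    {"tx":0.003,"ty":-0.0005,"tz":0.065,"yaw":-0.001,"grip":-0.6},
    {"tx":0.003,"ty":-0.0005,"tz":0.078,"yaw":-0.001,"grip":-0.6},
    {"tx":0.003,"ty":-0.0005,"tz":0.081,"yaw":-0.001,"grip":-0.6},
    {"tx":0.003,"ty":-0.0005,"tz":0.0828,"yaw":-0.001,"grip":-0.6},
    {"tx":0.003,"ty":-0.0005,"tz":0.0828,"yaw":-0.001,"grip":-0.6},
    {"tx":0.003,"ty":-0.0005,"tz":0.0828,"yaw":-0.001,"grip":-0.6},
  ],
)

```text
time: 25.75
tool_pos: [0.4463, 0.2036, 0.0177]
tool_rot: [3.14, -0.0, 1.572]
contact_force: [0.7, -1.2, -0.9]
opening: 0.0258
```

Emit:
apply_moves(
  plan=[
    {"tx":0,"ty":0,"tz":0.0008,"yaw":0,"grip":-0.6},
    {"tx":0,"ty":0,"tz":0.0008,"yaw":0,"grip":-0.6},
  ],
)

```text
time: 26.0
tool_pos: [0.446, 0.2036, 0.0164]
tool_rot: [3.141, -0.0, 1.572]
contact_force: [-0.1, 0.8, -0.1]
opening: 0.0259
```

Emit:
apply_moves(
  plan=[
    {"tx":0,"ty":0,"tz":0.0006,"yaw":0,"grip":-0.6},
    {"tx":0,"ty":0,"tz":0.0006,"yaw":0,"grip":-0.6},
  ],
)

```text
time: 26.25
tool_pos: [0.4459, 0.2036, 0.0164]
tool_rot: [3.141, -0.0, 1.572]
contact_force: [-2.2, 0.1, 7.3]
opening: 0.0259
```

Emit:
apply_moves(
  plan=[
    {"tx":0,"ty":0,"tz":0,"yaw":0,"grip":-0.2},
    {"tx":0,"ty":0,"tz":0,"yaw":0,"grip":-0.15},
    {"tx":0,"ty":0,"tz":0,"yaw":0,"grip":-0.15},
    {"tx":0,"ty":0,"tz":0,"yaw":0,"grip":-0.15},
    {"tx":0,"ty":0,"tz":-0.03,"yaw":0,"grip":-0.15},
    {"tx":0,"ty":0,"tz":-0.07,"yaw":0,"grip":-0.15},
    {"tx":0,"ty":0,"tz":-0.11,"yaw":0,"grip":0},
    {"tx":0,"ty":0,"tz":-0.15,"yaw":0,"grip":0.2},
  ],
)

```text
time: 27.25
tool_pos: [0.4457, 0.2035, 0.167]
tool_rot: [-3.142, -0.0, 1.572]
contact_force: [-0.1, 0.8, 1.0]
opening: 0.0516
```

Emit:
apply_moves(
  plan=[
    {"tx":-0.055,"ty":0,"tz":0,"yaw":0,"grip":0.2},
    {"tx":-0.11,"ty":0,"tz":0,"yaw":0,"grip":0.2},
    {"tx":-0.165,"ty":0,"tz":0,"yaw":0,"grip":0.2},
    {"tx":-0.22,"ty":0,"tz":0,"yaw":0,"grip":0.2},
    {"tx":-0.275,"ty":0,"tz":0,"yaw":0,"grip":0.2},
    {"tx":-0.33,"ty":0,"tz":0,"yaw":0,"grip":0.2},
    {"tx":-0.385,"ty":0,"tz":0,"yaw":0,"grip":0.2},
    {"tx":-0.44,"ty":0,"tz":0,"yaw":0,"grip":0.2},
  ],
)

```text
time: 28.25
tool_pos: [0.4461, -0.2383, 0.1657]
tool_rot: [3.141, -0.0, 1.572]
contact_force: [0.7, 0.9, 0.1]
opening: 0.055
```

```bash
python3 - <<'E'
from h import *
p,d=robot.read_camera("top"); cv2.imwrite("pics/e1.png",cv2.resize(p[125:290,130:270,::-1],None,fx=3.6,fy=3.6))
rr,cc=np.mgrid[125:290,130:270]; P=atd('top',np.c_[cc.ravel(),rr.ravel()],d[125:290,130:270].ravel())
for k,x in dict(blue=.656,yellow=.586,red=.516,green=.446).items():
    m=(abs(P[:,0]-x)<.016)&(P[:,1]>.149)&(P[:,1]<.236)&(P[:,2]>.018)&(P[:,2]<.06); Q=P[m]
    h=Q[Q[:,1]<.2]; 
    w,v=np.linalg.eigh(np.cov(Q[Q[:,1]<.212][:,:2].T)); a=v[:,1]*np.sign(v[1,1])
    print(k,'centre x',round(h[:,0].mean(),4),'ang',round(float(np.degrees(np.arctan2(a[1],a[0]))),1),'y ext',np.round([Q[:,1].min(),Q[:,1].max()],3),'top z (back,front)',[round(float(np.percentile(Q[abs(Q[:,1]-y)<.008][:,2],90)),4) for y in(.165,.2)])
p,d=robot.read_camera("side"); cv2.imwrite("pics/e2.png",p[100:400,180:480,::-1].repeat(2,0).repeat(2,1))
print(robot.observe()['time'],robot.observe()['tool_pos'])
E
```

```text
blue centre x 0.6549 ang 90.8 y ext [0.157 0.235] top z (back,front) [0.0378, 0.0384]
yellow centre x 0.5849 ang 90.9 y ext [0.156 0.236] top z (back,front) [0.0384, 0.0383]
red centre x 0.5153 ang 90.2 y ext [0.155 0.236] top z (back,front) [0.038, 0.0381]
green centre x 0.4461 ang 89.3 y ext [0.155 0.236] top z (back,front) [0.0382, 0.0385]
28.35 [ 0.44625002 -0.2413762   0.16553265]
```

View pics/e1.png

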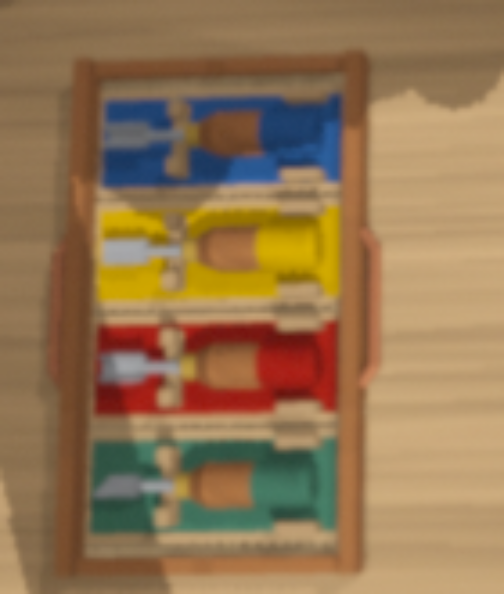

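View pics/e2.png

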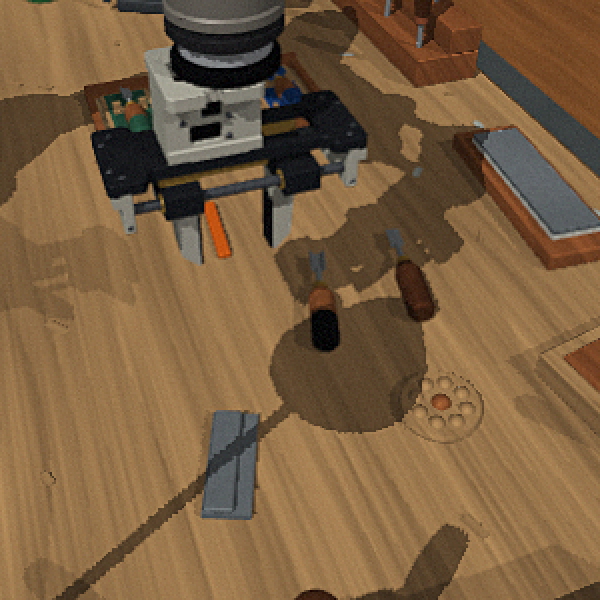

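All four lie flat, centred, each in its own lane with the blade through the rest. The black and plain tools are where they were.

Emit:
apply_moves(
  plan=[
    {"tx":0,"ty":0,"tz":0,"yaw":0,"grip":0.2},
    {"tx":0,"ty":0,"tz":0,"yaw":0,"grip":0.2},
    {"tx":0,"ty":0,"tz":0,"yaw":0,"grip":0.2},
  ],
)

```text
time: 28.72
tool_pos: [0.4466, -0.2353, 0.1659]
tool_rot: [3.141, -0.0, 1.574]
contact_force: [-0.1, 0.6, -0.2]
opening: 0.055
```

```bash
python3 -c "
from cell import robot
print(robot.hand_in())"
```

```text
the job is handed in; nothing more can be done
None
```

All four class tools (red, blue, yellow, green) are in the lanes of their own colour, and the job was handed in at about 28.7 s. I lowered each one until it touched the lane floor (5–7 N) before letting go.

- **Position:** by the last top view and its depth, each handle is within about 1 mm of its lane's middle and within 1° of its direction. All are level: top about 38 mm above the bench, where 37 mm is expected. Butts are between the cheeks, shanks in the blade rests and cutting edges at the blade-rest end.
- **The carver's own tools:** the last side picture shows the black and plain tools where they lay at the start.
- **Failed or disagreed:** one early move was refused because its rows lacked the grip value, so nothing moved and I resent it. The networks' points were up to about 9 mm from the depth fits, mostly along the tool axis, so I used the depth fits.

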